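# Take the rock out of an inspection stand with its front levelling screws

## Task

The gauge stand on the bench rocks, because one of its two front levelling feet hangs clear of its pad. Feel which one it is and turn the black hand screws at the front until all four feet bear, each with at least an eighth of the stand's weight, and the stand no longer rocks; then prove it by leaning straight down, with about 10 N, on the bright spot beside the left front screw and after that on the one beside the right. Go gently: never lean on a spot with more than 40 N, do not shove the stand about, and leave the level on the plate and the other things on the bench where they are.

Things in the scene. Friction and masses are not known exactly. Their poses are not given: they have to be found in the camera images.
- stand: gauge stand, about 3.9 kg: grey cast base 200 (x) x 210 (y) x 24 mm with a round lug at each corner, dark granite plate on it (top 54 mm above the origin), and at the back a steel column with a dial gauge, top 244 mm. Origin at the centre of the casting's underside, about 34 mm above the bench; own x points to the back, own y to the left (+y). Foot centres at x = -80 and 80, y = -120 and 120 mm
- knob_left (a point): middle (half-way up) of the black fluted round hand knob, 33 mm diameter and 24 mm tall, on the left front levelling screw of the stand; its axis is the screw's. Below it are a bare shank and, 24 mm below this point, the top of the casting's lug. Free all round: the left spot lies 50 mm from the axis, the granite plate more than 50 mm
- knob_right (a point): middle (half-way up) of the black fluted round hand knob, 33 mm diameter and 24 mm tall, on the right front levelling screw of the stand; its axis is the screw's. Below it are a bare shank and, 24 mm below this point, the top of the casting's lug. Free all round: the right spot lies 50 mm from the axis, the granite plate more than 50 mm
- screw_left (a joint): turn of the left front screw; knob, screw and rubber foot turn as one. 0 +-0.15 rad at the start, grows clockwise seen from above, limits -2 and 10. Clockwise sends knob and foot down through the casting, 6 mm a turn (coarse two-start thread); it stays where it is left. Turns with 0.05 N m while the foot hangs clear, 2 to 4 times that once the foot rubs under load; then the knob keeps its height and the casting rises
- screw_right (a joint): turn of the right front screw; knob, screw and rubber foot turn as one. 0 +-0.15 rad at the start, grows clockwise seen from above, limits -2 and 10. Clockwise sends knob and foot down through the casting, 6 mm a turn (coarse two-start thread); it stays where it is left. Turns with 0.05 N m while the foot hangs clear, 2 to 4 times that once the foot rubs under load; then the knob keeps its height and the casting rises
- corner_left: bright round spot face, 34 mm diameter, 2 mm thick, on the casting beside the left screw: the place to lean on. Origin at its underside. The 30 mm high granite begins 33 mm behind its centre. From a 4 N to a 10 N push it gives 0.2 mm if the foot at this corner bears, 0.6 to 2.4 mm (it rocks, from about 5 N) if it hangs; each mm beyond 0.2 wants 1.3 mm of screw travel, plus 1.4 mm, for even loads
- corner_right: bright round spot face, 34 mm diameter, 2 mm thick, on the casting beside the right screw: the place to lean on. Origin at its underside. The 30 mm high granite begins 33 mm behind its centre. From a 4 N to a 10 N push it gives 0.2 mm if the foot at this corner bears, 0.6 to 2.4 mm (it rocks, from about 5 N) if it hangs; each mm beyond 0.2 wants 1.3 mm of screw travel, plus 1.4 mm, for even loads
- foot_left: rubber disc foot, 22 mm diameter, 10 mm thick, on its own sprung rubber pad (110 N/mm) in the bench; origin at the centre of its underside; on the left front screw, turns and travels with it. At the start one front foot hangs 0.8 to 3.4 mm clear. Turned on past first touch it takes load steadily: about 0.8 rad past it the front loads are even, about 1.5 rad past it the other front foot is off its pad
- foot_right: rubber disc foot, 22 mm diameter, 10 mm thick, on its own sprung rubber pad (110 N/mm) in the bench; origin at the centre of its underside; on the right front screw, turns and travels with it. At the start one front foot hangs 0.8 to 3.4 mm clear. Turned on past first touch it takes load steadily: about 0.8 rad past it the front loads are even, about 1.5 rad past it the other front foot is off its pad
- foot_rear_left: rubber disc foot, 22 mm diameter, 10 mm thick, on its own sprung rubber pad (110 N/mm) in the bench; origin at the centre of its underside; fixed, rear left
- foot_rear_right: rubber disc foot, 22 mm diameter, 10 mm thick, on its own sprung rubber pad (110 N/mm) in the bench; origin at the centre of its underside; fixed, rear right
- level: aluminium spirit level 18 x 130 x 24 mm lying across the front of the granite plate; origin at the centre of its underside
- wrench: steel open-ended spanner 180 mm long, lying flat in front of the stand; origin on the bench under its middle
- screwdriver: black-handled screwdriver 200 mm long, lying left of the stand; origin on the bench under its middle
- hammer: wooden-handled hammer 260 mm long, lying right of the stand; origin on the bench under its middle
- oil: white oil bottle, 52 mm diameter, 150 mm tall, upright, back left; origin on the bench under its middle
- carton: cardboard box of screws 70 x 100 x 50 mm, right of the stand; origin on the bench under its middle
- caliper: digital caliper 200 mm long, lying flat, left of the stand; origin on the bench under its middle
- jar: clear jar with steel cap, 68 mm diameter, 75 mm tall, upright, back right; origin on the bench under its middle

How it is judged:
On the way, in this order (a step that is already met when the one before it is completed fails the run):
1. the stand, let go, bears on all four feet, each with at least 4.2 N (contact force between each of foot_left, foot_right, foot_rear_left, foot_rear_right and anything else above 4.2 N and contact force between the fingers and stand below 0.3 N), for 0.3 s.
2. the left front spot is pressed with more than 6 N and every foot stays loaded (contact force between the fingers and corner_left above 6 N and contact force between each of foot_left, foot_right, foot_rear_left, foot_rear_right and anything else above 0.8 N), for 0.2 s.
3. the right front spot is pressed with more than 6 N and every foot stays loaded (contact force between the fingers and corner_right above 6 N and contact force between each of foot_left, foot_right, foot_rear_left, foot_rear_right and anything else above 0.8 N), for 0.2 s.
At the end, for the whole second after the job is handed in: The stand is at rest and let go, each of its four feet carries at least 4.2 N, it leans less than 0.035 rad, stands within 20 mm of where it was, and the spirit level still lies on the granite plate (all of step 1 and angle between stand's own z axis and vertical below 0.035 rad and distance of stand from where it was at the start of the episode below 0.02 m and z of level in the frame of stand above 0.045 m and linear speed of stand below 0.01 m/s); the robot touches nothing.
It fails at once if a front spot is leaned on with more than 40 N (contact force between the fingers and corner_left above 40 N or contact force between the fingers and corner_right above 40 N).
It fails at once if a foot is forced down with more than 60 N (contact force between any of foot_left, foot_right, foot_rear_left, foot_rear_right and anything else above 60 N).
It fails at once if the stand is shoved more than 25 mm (distance of stand from where it was at the start of the episode above 0.025 m).
It fails at once if the spirit level or another thing on the bench is moved more than 30 mm (distance of any of wrench, screwdriver, hammer, oil, carton, caliper, jar, level from where it was at the start of the episode above 0.03 m).
It also fails if it takes over 72 s, if anything falls off the work surface, if the arm or the gripper's body presses on something with over 40 N, if the wrist force passes 120 N, or if a joint passes its speed limit or range.

## Robot

A 7-joint arm with a two-finger parallel gripper is mounted at the origin on the work surface. World frame = base frame: x ahead of the robot, y to its left, z up, the work surface at z = 0. Lengths are in m, angles in rad, forces in N, time in s.
With the tool pointing down it reaches from about 0.425 to 1.025 m from the base axis. Payload 9.4 kg.
Tool frame: the origin (TCP) lies on the centre line of the jaws, within the pads' length; the fingertips stand bot.tip_reach ahead of it and the grasp point (between the pads) is the TCP (bot.tip_reach is the distance from the TCP to the fingertips, in m); z points along the fingers, y is the line along which they close (so a half turn about z gives the same grasp; the last joint's range is limited). The gripper opens to 93 mm and grips with 3 to 60 N. Pads are 15 mm wide; open, the fingers measure 128 mm over their backs; the gripper's body (75 mm by 188 mm) begins 65 mm behind the grasp point.
Start: joints at [1.174, 0.599, -0.003, 1.599, 0.002, 0.943, -0.08], TCP at [0.228, -0.688, 0.238] pointing down, gripper open.
Joint ranges: [-2.57, 2.57], [-0.35, 1.97], [-1.29, 1.29], [0.11, 2.56], [-1.05, 4.19], [0.11, 1.86], [-2.63, 2.63]. Speed limits (rad/s): [2.22, 2.22, 3.01, 3.01, 3.14, 3.14, 3.14].

## Interface

Orientations are given as [roll, pitch, yaw] about the fixed x, y, z axes, in that order (R = Rz(yaw) Ry(pitch) Rx(roll)).
In Python, from rig import sensors, imaging, job, bot gives the robot as it stands. The module is installed in compiled form; this text tells all that it offers.
- The arm moves only by the shell command python3 -m inch 'ROWS'. ROWS is JSON, a list of rows, each a list of 3 entries, a list of its own where there are three numbers: the shift along the tool's x, y, z in units of 30 mm (1.0 is 30 mm), then the turn about the tool's z in units of 5 degrees (1.0 is 5 degrees), then the opening, from -1 (shut) to 1 (fully open), so that 0 is half open. A call has 1 to 8 rows; each row is the pose to reach, as a shift and turn from the pose commanded when the call began, along the tool's axes at that moment; what a row does not reach only later rows make up. A row lasts 1/8 s, in which the tool goes at most 62.5 mm and 10.7 degrees, less where a joint would pass 70% of its speed; a pose out of reach is approached as far as the arm can. A call with a gripper value outside its range is refused whole. The fingers move at their own pace and stop on an object; the grip force is fixed at half the most. Time passes only in rows, so rows that repeat a pose let the fingers close. It gives the time, the measured TCP pose, the force, the opening and the grip force at its end, in the units of the state.
- sensors.observe(): the state, without advancing time (a new reading comes with each control period).
- imaging.snapshot(name): name is "scene" or "top"; returns a dict with "img" (420x560x3 uint8, blue, green, red), "intrinsics" (3x3 intrinsics, pixels), "rvec" (rotation vector, rad) and "tvec" (3), from world to camera coordinates, as OpenCV has them. Camera axes: x right, y down, z forward; pixel columns grow to the right and rows downward; lengths in m; the calibration is good to about 2 mm. A picture is of the moment at which its call begins. There is no depth.
- job.sign_off(): hands the job in; it is judged then, once.
The state is a dict: "time": time; "joints": joint angles; "joint_velocities": joint speeds; "joint_efforts": joint torques, N m; "tcp_pos": TCP position; "tool_rot": TCP orientation; "ft_force": force on the tool from outside, world axes, zero at the start; "torque": the same for the moment, N m; "gripper_width": finger opening in m; "grasp_force": force on a finger pad.
Only numpy, scipy, OpenCV 4.12 (cv2) and the standard library are available. Lean on these libraries where they do the work, as an engineer would, in place of code of your own. Each camera call takes 0.05 s, during which the arm holds its last target. There are 200 camera calls.

## Working session

There is one attempt and no reset: what is moved stays moved. The work goes in short steps, Python scripts to look and compute and a shell command to move; the robot and the scene stay as the last step left them, time stands still between calls to the robot, and variables do not carry over. Pictures are saved under pics/ and viewed, at most 10 in all, crops included, and the job is handed in when it is done.

```bash
mkdir -p pics
python3 - <<'E'
from rig import sensors, imaging, job, bot
import cv2,numpy as np,pickle
for n in("scene","top"):
    s=imaging.snapshot(n); cv2.imwrite(f"pics/{n}0.png",s["img"]); pickle.dump(s,open(n+".pkl","wb"))
    R=cv2.Rodrigues(s["rvec"])[0]; print(n,(-R.T@np.array(s["tvec"]).ravel()).round(3))
o=sensors.observe(); print({k:np.round(v,3).tolist() for k,v in o.items()}, bot.tip_reach)
E
```

```text
scene [1.399 0.257 1.133]
top [ 0.45  -0.01   1.135]
{'time': 0.1, 'joints': [1.174, 0.6, -0.003, 1.6, 0.002, 0.943, -0.08], 'joint_velocities': [0.001, -0.002, 0.0, -0.002, 0.0, -0.001, -0.001], 'joint_efforts': [0.005, -76.655, 1.502, -25.294, -0.052, 0.014, 0.0], 'tcp_pos': [0.228, -0.688, 0.237], 'tool_rot': [-3.14, 0.0, 0.32], 'ft_force': [-0.297, 0.416, -1.608], 'torque': [-0.002, -0.044, -0.044], 'grasp_force': 0.0, 'gripper_width': 0.093} 0.019
```

View pics/scene0.png

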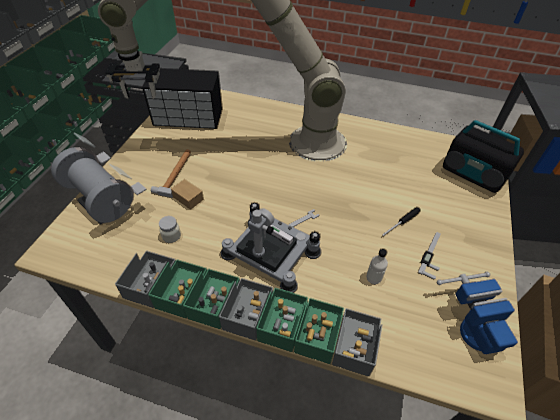

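View pics/top0.png

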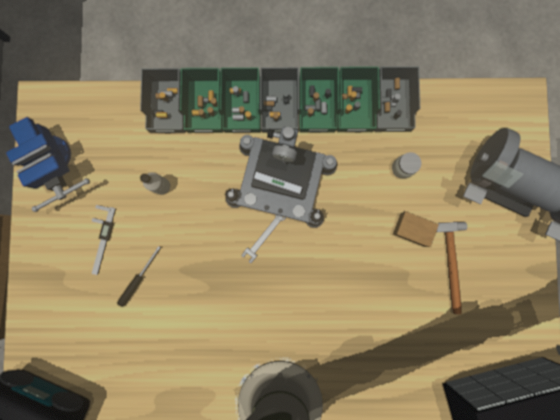

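The top view shows the stand around (282,180), with the left knob near (233,196) and the right knob near (317,216). I'll enlarge it.

Run:
```python
import cv2,pickle
s=pickle.load(open("top.pkl","rb"))
cv2.imwrite("pics/crop1.png",cv2.resize(s["img"][125:235,212:352],None,fx=5.4,fy=5.4,interpolation=cv2.INTER_CUBIC))
```

```text
(no output)
```

View pics/crop1.png

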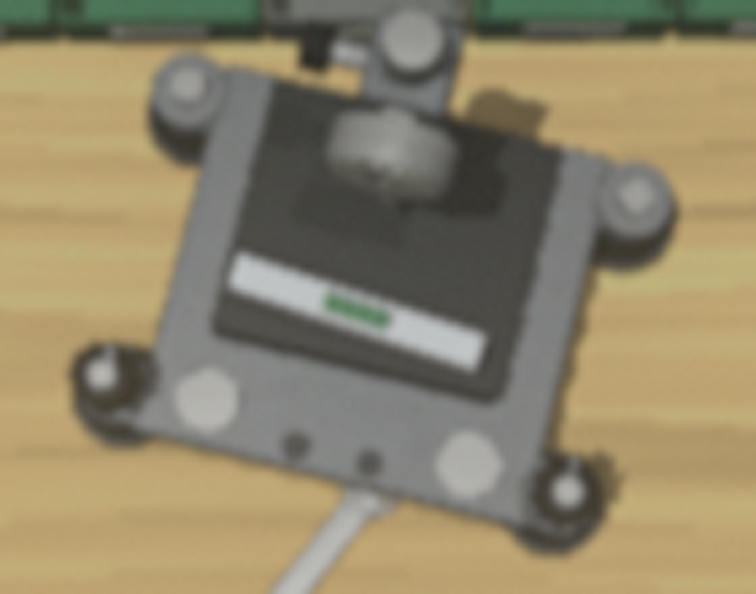

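The crop shows the spots at crop pixels (207,400) and (469,464), and the knob stud tops at (100,374) and (568,491). Now to convert these to positions.

```bash
cat > h.py <<'E'
import cv2,pickle,numpy as np
from rig import sensors
def ray(s,uv,z):
    K=np.array(s["intrinsics"]);R=cv2.Rodrigues(np.array(s["rvec"]))[0];t=np.array(s["tvec"]).ravel()
    c=-R.T@t; d=R.T@np.linalg.inv(K)@np.array([*uv,1.]); return c+d*(z-c[2])/d[2]
def to_tool(p):   # rows' units for the tip going to world xyz
    o=sensors.observe(); from scipy.spatial.transform import Rotation as Ro
    R=Ro.from_euler('xyz',o["tool_rot"]).as_matrix()
    return R.T@(np.array(p)-o["tcp_pos"])/.03
E
python3 - <<'E'
from h import *
s=pickle.load(open("top.pkl","rb"))
f=lambda x,y,z: ray(s,(212+(x+.5)/5.4-.5,125+(y+.5)/5.4-.5),z)
SL,SR=f(207,400,.060),f(469,464,.060)
print(SL,SR,np.linalg.norm(SL-SR))
d=(SL-SR);d/=np.linalg.norm(d);print("yaw",np.arctan2(-d[0],d[1]))
print("knob by spots",SL+.05*d,SR-.05*d)
print("knob studs",f(100,374,.098),f(568,491,.098))
for n,p in(("SL",SL),("SR",SR),("KL",SL+.05*d),("KR",SR-.05*d)): print(n,to_tool([p[0],p[1],.25]).round(2))
E
```

```text
[0.5797235  0.08141553 0.06      ] [ 0.54620786 -0.05404075  0.06      ] 0.13954103786488065
yaw -0.242556239533411
knob by spots [0.59173274 0.12995189 0.06      ] [ 0.53419862 -0.1025771   0.06      ]
knob studs [0.58834022 0.13185649 0.098     ] [ 0.52924725 -0.10156793  0.098     ]
SL [ 19.2  -20.65  -0.41]
SR [ 16.72 -16.72  -0.42]
KL [ 20.09 -22.06  -0.41]
KR [ 15.83 -15.31  -0.42]
```

```bash
python3 -m inch '[[[16.7,-16.7,-0.4],6.45,-1],[[16.7,-16.7,-0.4],6.45,-1],[[16.7,-16.7,-0.4],6.45,-1],[[16.7,-16.7,-0.4],6.45,-1],[[16.7,-16.7,-0.4],6.45,-1],[[16.7,-16.7,-0.4],6.45,-1],[[16.7,-16.7,-0.4],6.45,-1],[[16.7,-16.7,-0.4],6.45,-1]]'
python3 - <<'E'
from h import *
print(to_tool([.546,-.054,.25]))
E
```

```text
time: 1.1
tcp_pos: [0.4529, -0.2396, 0.2461]
tool_rot: [3.142, -0.0, -0.243]
ft_force: [1.2, -0.2, 0.4]
gripper_width: 0.0173
grasp_force: 0.0
[ 1.5217393  -6.75107603 -0.13026827]
```

```bash
python3 -m inch '[[[1.5,-6.75,0],0,-1],[[1.5,-6.75,0],0,-1],[[1.5,-6.75,0],0,-1],[[1.5,-6.75,0],0,-1],[[1.5,-6.75,0],0,-1],[[1.5,-6.75,2],0,-1],[[1.5,-6.75,4],0,-1],[[1.5,-6.75,4],0,-1]]'
python3 - <<'E'
from h import *
print(to_tool([.546,-.054,.079]))
E
```

```text
time: 2.1
tcp_pos: [0.5414, -0.0581, 0.123]
tool_rot: [3.139, 0.008, -0.246]
ft_force: [0.4, -0.3, 0.7]
gripper_width: 0.0006
grasp_force: 0.0
[ 0.12790728 -0.17425774  1.46482247]
```

Run:
```python
from rig import imaging,sensors
import cv2,numpy as np
o=sensors.observe();print(o["tcp_pos"],o["ft_force"])
s=imaging.snapshot("scene");cv2.imwrite("pics/s2.png",cv2.resize(s["img"][190:300,200:345],None,fx=5,fy=5,interpolation=cv2.INTER_CUBIC))
```

```text
[ 0.54137909 -0.05809861  0.12298905] [ 0.36186151 -0.33430213  0.70052685]
```

View pics/s2.png

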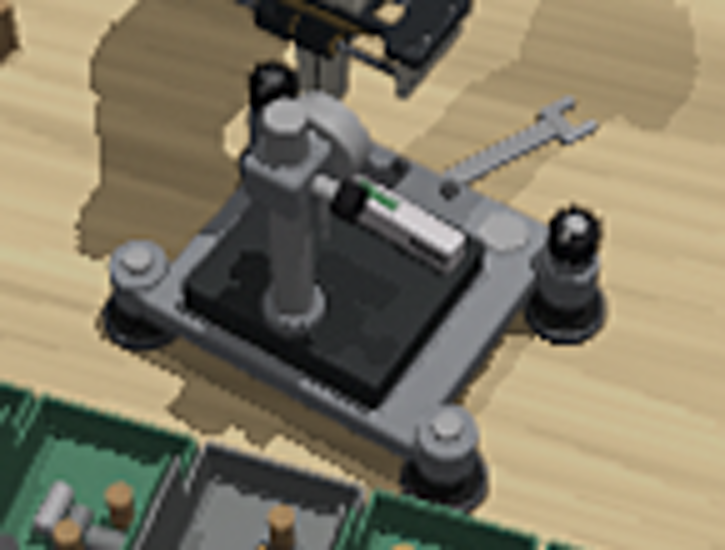

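The shut fingers hang clear above the right spot, so I'll go down to just above it and then feel in small steps.

```bash
python3 -m inch '[[[0,0,0.5],0,-1],[[0,0,0.9],0,-1],[[0,0,1.1],0,-1],[[0,0,1.1],0,-1]]'
python3 - <<'E'
from h import *
print(to_tool([.546,-.054,.079]),sensors.observe())
E
```

```text
time: 2.65
tcp_pos: [0.5447, -0.0557, 0.093]
tool_rot: [3.142, 0.0, -0.243]
ft_force: [-0.3, -0.4, 0.4]
gripper_width: 0.0002
grasp_force: 0.0
[ 0.02769643 -0.06653905  0.46705427] {'time': 2.65, 'joints': array([-0.03494257,  0.60099788,  0.04824905,  2.12603428, -0.06756106,
        0.41618138, -1.74700691]), 'joint_velocities': array([-0.00254559, -0.00836944,  0.00301683, -0.00350685,  0.00166601,
        0.00803134,  0.00026966]), 'joint_efforts': array([ 6.44490053e-02, -6.33287287e+01,  2.29099408e+00, -1.25581661e+01,
        3.04118912e-04, -1.88764511e-01,  6.31120463e-03]), 'tcp_pos': array([ 0.54471668, -0.05573803,  0.09301189]), 'tool_rot': array([ 3.14155653e+00,  2.31992597e-04, -2.42888101e-01]), 'ft_force': array([-0.28347846, -0.38313948,  0.39595233]), 'torque': array([ 0.06811744, -0.0074146 ,  0.00266242]), 'grasp_force': 0.0, 'gripper_width': 0.00020244559218444654}
```

```bash
python3 -m inch '[[[0,-0.05,0.2],0,-1],[[0,-0.05,0.4],0,-1],[[0,-0.05,0.4],0,-1]]'
python3 -m inch '[[[0,0,0.03],0,-1],[[0,0,0.03],0,-1]]'
python3 -m inch '[[[0,0,0.03],0,-1],[[0,0,0.03],0,-1]]'
```

```text
time: 3.02
tcp_pos: [0.5449, -0.0543, 0.0806]
tool_rot: [3.141, 0.001, -0.243]
ft_force: [-0.3, -0.1, -0.3]
gripper_width: 0.0001
grasp_force: 0.0
time: 3.28
tcp_pos: [0.5451, -0.0544, 0.0802]
tool_rot: [3.142, -0.0, -0.243]
ft_force: [0.1, 0.2, 0.5]
gripper_width: 0.0004
grasp_force: 0.0
time: 3.52
tcp_pos: [0.5451, -0.0544, 0.0793]
tool_rot: [3.142, 0.0, -0.243]
ft_force: [0.7, 0.1, -0.2]
gripper_width: 0.0006
grasp_force: 0.0
```

```bash
for i in 1; do python3 -m inch '[[[0,0,0.03],0,-1],[[0,0,0.03],0,-1]]'; done | egrep 'tcp|force'
python3 -m inch '[[[0,0,0.02],0,-1],[[0,0,0.02],0,-1]]' | egrep 'tcp|ft'
python3 -m inch '[[[0,0,0.02],0,-1],[[0,0,0.02],0,-1]]'| egrep 'tcp|ft'
```

```text
tcp_pos: [0.5451, -0.0544, 0.0785]
ft_force: [-1.5, 0.0, 5.4]
grasp_force: 2.1
tcp_pos: [0.5448, -0.0545, 0.0779]
ft_force: [-1.4, -1.0, 5.9]
tcp_pos: [0.5446, -0.0545, 0.0774]
ft_force: [-1.9, -0.3, 6.4]
```

```bash
python3 -m inch '[[[0,0,0.02],0,-1],[[0,0,0.02],0,-1]]' | egrep 'tcp|ft'
python3 -m inch '[[[0,0,0.02],0,-1],[[0,0,0.02],0,-1]]'| egrep 'tcp|ft'
```

```text
tcp_pos: [0.5446, -0.0545, 0.0772]
ft_force: [-3.3, -0.5, 11.8]
tcp_pos: [0.5445, -0.0545, 0.077]
ft_force: [-4.5, 0.5, 17.9]
```

The right spot gives about 1.25 mm (0.0785 to 0.0773 from 4 to 10 N), so the right foot hangs. It wants about 2.8 mm of screw, roughly 165°. I'll lift off and check the knob axis against the scene view.

```bash
python3 -m inch '[[[0,0,-1],0,-1],[[0,0.8,-3],0,0],[[0,1.64,-3],-2,0.3],[[0,1.64,-3],-4,0.3]]' | egrep 'tcp|ft|time'
python3 - <<'E'
from h import *
s=pickle.load(open("scene.pkl","rb"));t=pickle.load(open("top.pkl","rb"))
P=lambda s,p:cv2.projectPoints(np.array([p],float),np.array(s["rvec"]),np.array(s["tvec"]),np.array(s["intrinsics"]),None)[0].ravel().round(1)
for p in([.5883,.1319,.098],[.5917,.130,.098],[.5292,-.1016,.098],[.5342,-.1026,.098]):print(p,P(s,p),P(t,p))
a=cv2.resize(s["img"][225:265,290:335],None,fx=9,fy=9,interpolation=cv2.INTER_CUBIC)
b=cv2.resize(t["img"][180:220,222:262],None,fx=9,fy=9,interpolation=cv2.INTER_CUBIC)
c=cv2.resize(t["img"][196:236,296:336],None,fx=9,fy=9,interpolation=cv2.INTER_CUBIC)
d=cv2.resize(s["img"][190:230,235:275],None,fx=9,fy=9,interpolation=cv2.INTER_CUBIC)
z=np.zeros((360,45,3),np.uint8)
im=np.vstack([np.hstack([a[:, :360],d]),np.hstack([b,c])]);cv2.imwrite("pics/k3.png",cv2.resize(im,(600,600)))
E
```

```text
time: 5.28
tcp_pos: [0.5331, -0.1042, 0.167]
ft_force: [-0.0, 0.9, -0.9]
[0.5883, 0.1319, 0.098] [314.9 234.7] [230.1 193.9]
[0.5917, 0.13, 0.098] [314.  235.4] [230.8 192.6]
[0.5292, -0.1016, 0.098] [253.9 205.1] [316.8 215.5]
[0.5342, -0.1026, 0.098] [253.2 206. ] [317.1 213.7]
```

View pics/k3.png

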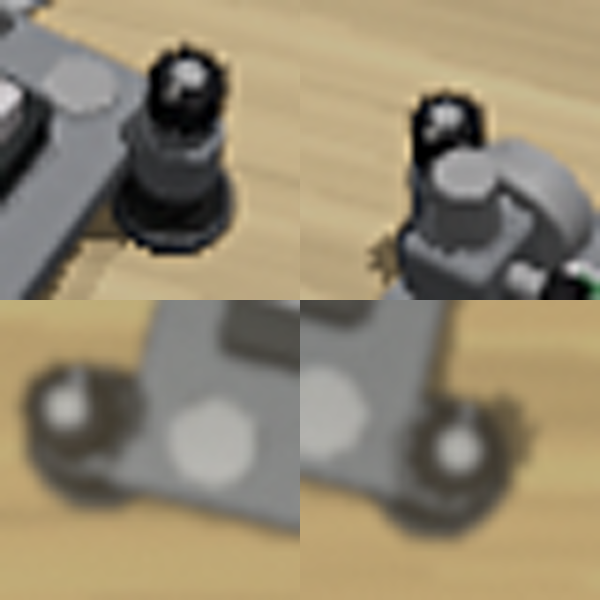

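The dots at (317.0,216.0) in the top view and (254.6,205.3) in the scene view match the stud estimate, so the right knob is at (0.530,-0.1015) and the left at (0.588,0.132). I'll wind the wrist back next.

```bash
python3 -m inch '[[[0,0,0],-22,0.3],[[0,0,0],-22,0.3],[[0,0,0],-22,0.3],[[0,0,0],-22,0.3],[[0,0,0],-22,0.3],[[0,0,0],-22,0.3],[[0,0,0],-22,0.3],[[0,0,0],-22,0.3]]' >/dev/null
python3 -m inch '[[[0,0,0],-5,0.3],[[0,0,0],-5,0.3],[[0,0,0],-5,0.3],[[0,0,0],-5,0.3]]'
python3 - <<'E'
from h import *
o=sensors.observe();print(to_tool([.530,-.1016,.087]),o["joints"].round(2),o["torque"],o["gripper_width"])
E
```

```text
time: 6.78
tcp_pos: [0.5332, -0.1023, 0.1657]
tool_rot: [-3.142, -0.0, 2.041]
ft_force: [-0.9, 0.4, 0.2]
gripper_width: 0.0603
grasp_force: 0.0
[ 0.06700212 -0.08455946  2.62499796] [ 0.51  0.54 -0.6   2.06  0.48  0.68  0.06] [-0.01339929 -0.10685936  0.02251275] 0.06028873278334039
```

```bash
python3 -m inch '[[[0.07,-0.08,0.8],0,0.3],[[0.07,-0.08,1.8],0,0.3],[[0.07,-0.08,2.4],0,0.3],[[0.07,-0.08,2.6],0,0.3],[[0.07,-0.08,2.6],0,0.3],[[0.07,-0.08,2.6],0,-0.35],[[0.07,-0.08,2.6],0,-0.35],[[0.07,-0.08,2.6],0,-0.35]]'
```

```text
time: 7.78
tcp_pos: [0.5298, -0.1017, 0.0883]
tool_rot: [-3.141, 0.0, 2.042]
ft_force: [-7.0, -3.9, 5.5]
gripper_width: 0.035
grasp_force: 4.3
```

```bash
python3 -m inch '[[[0,-0.05,0],0,-0.6],[[0,-0.05,0],0,-0.6],[[0,-0.05,0],0,-0.6]]'
```

```text
time: 8.15
tcp_pos: [0.5285, -0.1023, 0.088]
tool_rot: [-3.141, 0.0, 2.042]
ft_force: [-3.2, -1.9, 5.6]
gripper_width: 0.0325
grasp_force: 30.0
```

```bash
cat > t.sh <<'E'
python3 -c "
from rig import sensors
o=sensors.observe();print('t',o['time'],'tq',o['torque'].round(3),'yaw',round(float(o['tool_rot'][2]),3),'F',o['ft_force'].round(1),'p',o['tcp_pos'].round(4),'j7',o['joints'][6].round(2),'g',round(o['grasp_force'],1))"
E
chmod +x t.sh; python3 -m inch '[[[0,-0.01,-0.015],2,-0.6],[[0,-0.01,-0.010],4,-0.6],[[0,-0.01,-0.005],6,-0.6],[[0,-0.01,0],8,-0.6],[[0,-0.01,0.01],10,-0.6],[[0,-0.01,0.01],10,-0.6]]' >/dev/null; ./t.sh
python3 -m inch '[[[0,0,0.006],2,-0.6],[[0,0,0.012],4,-0.6],[[0,0,0.018],6,-0.6],[[0,0,0.02],7,-0.6],[[0,0,0.02],7,-0.6]]' >/dev/null; ./t.sh
```

```text
t 8.9 tq [-0.531  1.264 -0.025] yaw 1.167 F [-5.9 -2.5  5. ] p [ 0.527  -0.1025  0.0874] j7 -0.67 g 30.0
t 9.525 tq [-0.16   1.775 -0.023] yaw 0.558 F [-7.9  0.4  5.8] p [ 0.5261 -0.1019  0.0867] j7 -1.07 g 30.0
```

```bash
python3 -m inch '[[[-0.017,-0.011,0.006],2,-0.6],[[-0.017,-0.011,0.012],4,-0.6],[[-0.017,-0.011,0.012],4,-0.6]]' >/dev/null; ./t.sh
python3 -m inch '[[[0,0,0.006],2,-0.6],[[0,0,0.009],3,-0.6],[[0,0,0.009],3,-0.6]]' >/dev/null; ./t.sh
python3 -m inch '[[[0,0,0.006],2,-0.6],[[0,0,0.006],2,-0.6]]' >/dev/null; ./t.sh
```

```text
t 9.9 tq [ 0.167  1.72  -0.036] yaw 0.208 F [-7.4  0.1  8.1] p [ 0.5258 -0.1014  0.0865] j7 -1.29 g 30.0
t 10.275 tq [ 0.582  1.927 -0.049] yaw -0.052 F [-8.2  2.3 11. ] p [ 0.5258 -0.101   0.0864] j7 -1.45 g 30.0
t 10.525 tq [ 0.77   1.932 -0.037] yaw -0.228 F [-8.6  4.  13. ] p [ 0.5258 -0.1007  0.0863] j7 -1.56 g 30.0
```

```bash
python3 -m inch '[[[-0.018,-0.004,-0.02],2,-0.6],[[-0.018,-0.004,-0.03],4,-0.6],[[-0.018,-0.004,-0.03],4,-0.6]]' >/dev/null; ./t.sh
python3 -m inch '[[[0,0,0],2,-0.6],[[0,0,-0.01],3.2,-0.6],[[0,0,-0.01],3.2,-0.6]]' >/dev/null; ./t.sh
```

```text
t 10.9 tq [ 0.939  1.178 -0.012] yaw -0.576 F [-4.7  3.1  1.4] p [ 0.5259 -0.1001  0.0865] j7 -1.77 g 30.0
t 11.275 tq [ 1.198  0.764 -0.045] yaw -0.854 F [-3.4  5.5 -3. ] p [ 0.5261 -0.0997  0.0865] j7 -1.94 g 30.0
```

```bash
python3 -m inch '[[[0,0,0],0,0.3],[[0,0,0],0,0.3],[[0,0,0],0,0.3],[[0,0,-1],0,0.3],[[0,0,-2],-2,0.3],[[0,0,-2.4],-4,-1],[[0,0,-2.4],-7,-1],[[0,0,-2.4],-7,-1]]' >/dev/null
python3 -m inch '[[[0,0,0],0,-1],[[0,0,0],0,-1]]'
python3 - <<'E'
from h import *
print(to_tool([.545,-.0545,.0815]))
E
```

```text
time: 12.52
tcp_pos: [0.5275, -0.1021, 0.1595]
tool_rot: [3.142, -0.0, -0.246]
ft_force: [0.6, -1.1, -0.2]
gripper_width: 0.015
grasp_force: 0.0
[ 0.17821414 -1.67977495  2.59907787]
```

```bash
python3 -m inch '[[[0.18,-2,0],0,-1],[[0.18,-4,0],0,-1],[[0.18,-6,0],0,-1],[[0.18,-6.33,0.5],0,-1],[[0.18,-6.33,2],0,-1],[[0.18,-6.33,2.4],0,-1],[[0.18,-6.33,2.4],0,-1],[[0.18,-6.33,2.4],0,-1]]'
python3 - <<'E'
from h import *
print(to_tool([.5785,.081,.080]))
E
```

```text
time: 13.52
tcp_pos: [0.5792, 0.0804, 0.0885]
tool_rot: [-3.141, -0.001, -0.245]
ft_force: [0.6, -0.7, 0.6]
gripper_width: 0.0005
grasp_force: 0.0
[-0.028728   -0.01486308  0.2835452 ]
```

```bash
python3 -m inch '[[[0,0,0.15],0,-1],[[0,0,0.2],0,-1],[[0,0,0.2],0,-1]]'|egrep 'tcp|ft'
for i in a; do python3 -m inch '[[[0,0,0.03],0,-1],[[0,0,0.03],0,-1]]'; done|egrep 'tcp|ft'
python3 -m inch '[[[0,0,0.03],0,-1],[[0,0,0.03],0,-1]]'|egrep 'tcp|ft'
```

```text
tcp_pos: [0.5787, 0.0811, 0.0816]
ft_force: [-0.6, -0.7, 0.2]
tcp_pos: [0.5786, 0.0811, 0.0805]
ft_force: [0.3, 0.1, -0.5]
tcp_pos: [0.5785, 0.0811, 0.0796]
ft_force: [-0.3, -0.3, 0.3]
```

```bash
python3 -m inch '[[[0,0,0.02],0,-1],[[0,0,0.02],0,-1]]'|egrep 'tcp|ft'
python3 -m inch '[[[0,0,0.015],0,-1],[[0,0,0.015],0,-1]]'|egrep 'tcp|ft'
python3 -m inch '[[[0,0,0.015],0,-1],[[0,0,0.015],0,-1]]'|egrep 'tcp|ft'
```

```text
tcp_pos: [0.5786, 0.0811, 0.0792]
ft_force: [-0.2, -0.7, 1.4]
tcp_pos: [0.5786, 0.0811, 0.0791]
ft_force: [-2.5, 0.0, 7.3]
tcp_pos: [0.5786, 0.0811, 0.079]
ft_force: [-2.0, 0.3, 11.2]
```

The left spot is firm: 0.2 mm from 1.4 to 11 N. I'll hold briefly and then go to the right.

```bash
python3 -m inch '[[[0,0,0],0,-1],[[0,0,0],0,-1]]'|egrep 'tcp|ft'
python3 -m inch '[[[0,0,-1],0,-1],[[0,0,-2.4],0,-1],[[0,2,-2.4],0,-1],[[0,4,-2.4],0,-1],[[0,4.65,-2],0,-1],[[0,4.65,-0.6],0,-1],[[0,4.65,-0.3],0,-1],[[0,4.65,-0.3],0,-1]]'|egrep 'tcp|ft'
python3 -m inch '[[[0,0,0.15],0,-1],[[0,0,0.18],0,-1],[[0,0,0.18],0,-1]]'|egrep 'tcp|ft'
```

```text
tcp_pos: [0.5786, 0.0811, 0.079]
ft_force: [-3.3, -0.1, 10.8]
tcp_pos: [0.5447, -0.054, 0.0869]
ft_force: [0.2, -0.0, 0.7]
tcp_pos: [0.5451, -0.0541, 0.0822]
ft_force: [0.7, 0.5, -0.5]
```

```bash
python3 -m inch '[[[0,0,0.03],0,-1],[[0,0,0.03],0,-1]]'|egrep 'tcp|ft'
python3 -m inch '[[[0,0,0.02],0,-1],[[0,0,0.02],0,-1]]'|egrep 'tcp|ft'
```

```text
tcp_pos: [0.5449, -0.0543, 0.0809]
ft_force: [-1.2, -0.4, -0.3]
tcp_pos: [0.5448, -0.0543, 0.0802]
ft_force: [0.4, -0.1, 0.7]
```

```bash
python3 -m inch '[[[0,0,0.02],0,-1],[[0,0,0.02],0,-1]]'|egrep 'tcp|ft'
python3 -m inch '[[[0,0,0.015],0,-1],[[0,0,0.015],0,-1]]'|egrep 'tcp|ft'
python3 -m inch '[[[0,0,0.015],0,-1],[[0,0,0.015],0,-1]]'|egrep 'tcp|ft'
```

```text
tcp_pos: [0.5449, -0.0543, 0.0796]
ft_force: [-0.3, -0.0, 0.5]
tcp_pos: [0.5449, -0.0543, 0.0792]
ft_force: [1.1, -0.0, -0.6]
tcp_pos: [0.5449, -0.0543, 0.0791]
ft_force: [-0.7, -0.1, 5.3]
```

```bash
python3 -m inch '[[[0,0,0.012],0,-1],[[0,0,0.012],0,-1]]'|egrep 'tcp|ft'
python3 -m inch '[[[0,0,0.004],0,-1],[[0,0,0.004],0,-1],[[0,0,0.004],0,-1]]'|egrep 'tcp|ft'
```

```text
tcp_pos: [0.5449, -0.0543, 0.079]
ft_force: [-2.1, 0.1, 8.4]
tcp_pos: [0.5449, -0.0543, 0.079]
ft_force: [-2.0, -0.0, 10.5]
```

Both spots are firm and equally high. I'll lift off and check the knob mark in a picture.

```bash
python3 -m inch '[[[0,0,-1],0,-1],[[0,0,-3],0,-1],[[0,0,-4],0,-1],[[0,3,-4],0,-1],[[0,6,-4],0,-1],[[-1,8,-4],0,-1],[[-1,8,-4],0,-1],[[-1,8,-4],0,-1]]'|egrep 'time|tcp|ft'
python3 -m inch '[[[-1,4,0],0,-1],[[-1,4,0],0,-1],[[-1,4,0],0,-1],[[-1,4,0],0,-1]]'|egrep 'time|tcp|ft'
python3 - <<'E'
from rig import imaging
import cv2
s=imaging.snapshot("top");cv2.imwrite("pics/t4.png",cv2.resize(s["img"][125:235,212:352],None,fx=5.4,fy=5.4,interpolation=cv2.INTER_CUBIC))
E
```

```text
time: 19.65
tcp_pos: [0.4549, -0.2843, 0.1985]
ft_force: [0.2, 1.0, 0.5]
time: 20.15
tcp_pos: [0.4004, -0.388, 0.1981]
ft_force: [0.2, 0.6, -0.4]
```

View pics/t4.png

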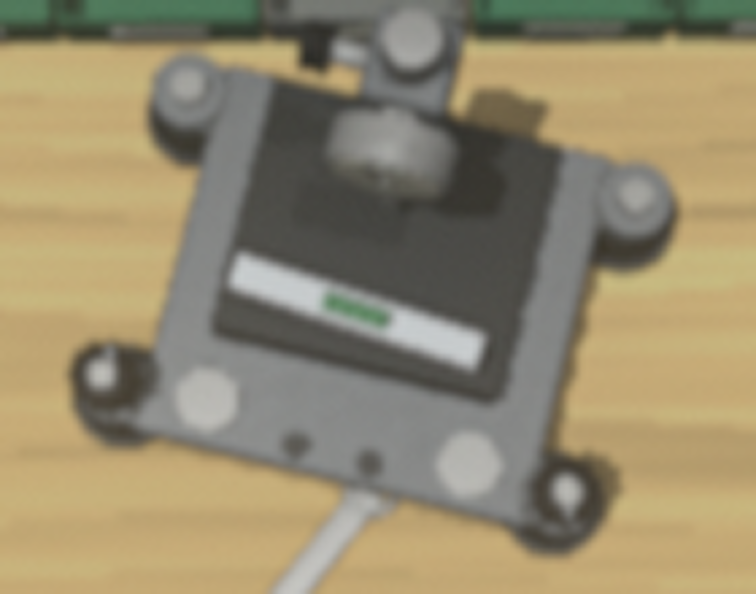

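The right knob's mark at (568,508) now points down; it pointed up before, so the screw turned about 165° as intended. The stand and level haven't moved, and the arm is clear. Handing in.

```bash
python3 -c "
from rig import job
print(job.sign_off())"
```

```text
the job is handed in; nothing more can be done
None
```

I handed the job in. The right front foot was the one hanging, and I turned its screw about 166° clockwise. Both front spots then held firm, giving under 0.2 mm at about 11 N left and 10.5 N right; the foot loads themselves were not measured, and no verdict came back.

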